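Plug the post into the stand and hold it square

ROBOT

A 7-joint arm with a two-finger parallel gripper is mounted at the origin on the work surface; the furniture and walls round the work are solid. World frame = base frame: x ahead of the robot, y to its left, z up, the work surface at z = 0. Lengths are in mm, angles in rad, forces in N, time in s.
With the tool pointing down it reaches from about 425 to 950 mm from the base axis. Payload 4.7 kg.
Tool frame: the origin (TCP) lies between the finger pads; the fingertips stand 11 mm ahead of it and the grasp point (between the pads) lies 8 mm behind it; z points along the fingers, y is the line along which they close (so a half turn about z gives the same grasp; the last joint's range is limited). The gripper opens to 87 mm and grips with 3 to 60 N. Pads are 19 mm wide; open, the fingers measure 117 mm over their backs; the gripper's body (75 mm by 190 mm) begins 51 mm behind the grasp point.
Start: joints at [1.315, 0.469, -0.049, 1.532, 0.024, 1.141, -0.082], TCP at [151.827, -657.721, 233.573] pointing down, gripper open.
Joint ranges: [-2.59, 2.59], [-0.33, 1.99], [-1.39, 1.29], [0.1, 2.45], [-1.04, 4.18], [0.21, 1.99], [-2.66, 2.66]. Speed limits (rad/s): [2.57, 2.57, 3.14, 3.14, 3.14, 3.14, 3.14].

INTERFACE

Orientations are given as a rotation vector (axis times angle).
In Python, from station import ctrl, imaging gives the robot as it stands.
- The arm moves only by the tool step_arm, never from a script. Its argument "increments" is one flat list of numbers, 7 for each row, row after row: the closure, from 0 (fully open) to 1 (shut), then the shift along the tool's x, y, z in cm, then the turn, a rotation vector about the tool's x, y, z in rad. A call has 1 to 5 rows; each row shifts and turns the commanded pose from where the row before left it, along the tool's axes as they then stand; what a row does not reach is not made up. A row lasts 1/12 s, in which the tool goes at most 41.7 mm and 7.16 degrees, less where a joint would pass 70% of its speed; a pose out of reach is approached as far as the arm can. A call is refused whole if a number of a shift passes 4.17 or a number of a turn 0.125, either way. A call with a gripper value outside its range is refused whole. The fingers move at their own pace and stop on an object; "force" is the grip in N (left out, the last holds). Time passes only in rows, so rows that do not move let the fingers close. It gives the time, the measured TCP pose, the force, the opening and the grip force at its end, in the units of the state.
- ctrl.get_obs(): the state, without advancing time (a new reading comes with each control period).
- imaging.get_image(name): name is "side" or "top" or "wrist"; returns the picture (420x560x3 uint8, red, green, blue); there is no depth.
- imaging.calibration(name): a dict with "mtx" (3x3 intrinsics, pixels), "D" ([k1, k2, p1, p2, k3] as OpenCV has them; the pictures are not rectified), "R" (3x3) and "t" (3): a world point X has camera coordinates R X + t; the wrist camera has in their place "tool_from_camera" (4x4, takes a point from camera to tool coordinates, whose origin is the TCP and whose axes are the flange's). Camera axes: x right, y down, z forward; pixel columns grow to the right and rows downward; lengths in mm; the calibration is good to about 2 mm. A picture is of the moment at which its call begins: read the wrist's pose just before it. calibration takes no time and is no camera call.
- ctrl.close_job(): hands the job in; it is judged then, once.
The state is a dict: "clock": time; "qpos": joint angles; "joint_vel": joint speeds; "joint_efforts": joint torques, N m; "tcp_pos": TCP position; "orientation": TCP orientation; "wrist_force": force on the tool from outside, world axes, zero at the start; "wrist_torque": the same for the moment, N m; "finger_gap": finger opening in mm; "finger_force": force on a finger pad.
Only numpy, scipy, OpenCV 4.12 (cv2) and the standard library are available. Lean on these libraries where they do the work, as an engineer would, in place of code of your own. Each camera call takes 0.05 s, during which the arm holds its last target. There are 200 camera calls.

TASK

Plug the wooden post's square tenon into the mortise of the stand's base board until its shoulder sits on the board, and let go of it. Then take the metal assembly square by its foot, set the foot on the board with the back of its upright leg towards the post, and press it into the corner until the foot is flat on the board and the back lies against the middle of the post's face. Finish while still gripping the square and pressing it both down and against the post, with post and square upright rather than leaning, and leave the pine cone, tape roll and tea light where they are.

Things in the scene. Friction and masses are not known exactly. Their poses are not given: they have to be found in the camera images.
- base: the stand's base board, wood, fixed to the table, 190 (its x) x 80 (y) x 36 (z) mm; origin at the centre of its underside. Its x axis points lengthwise to the end with the mortise, roughly away from the robot
- base_mortise (a point): centre of the mortise's mouth, on the board's top face, 55 mm from the board's centre along its x. The hole is 27.8 mm square, sides parallel to the board's, 32 mm deep, blind
- post_center (a point): the loose wooden post, half-way up its 90 mm. It starts upright, standing on its tenon: the lowest 30 mm, 25.4 x 25.4 mm (the last 7 mm a round taper, 26 to 19 mm across); above, the post is 34 x 34 x 60 mm with a flat shoulder all round. x and y are square to its side faces, z up; any quarter turn fits. 0.12 kg. Once plugged in it has a little play and leans if pushed high up
- post_shoulder (a point): the post's axis at shoulder height, 30 mm above its underside: coincides with base_mortise when the post is home
- square_grip (a point): middle of the foot of the loose assembly square, an aluminium L 20 mm thick (y) standing on its foot; 16 mm above its underside. Foot 120 mm long (x), 32 high; upright leg 26 mm wide (x), 65 high, at the foot's +x end, its back (to press on the post) facing +x, 60 mm from here. About 0.14 kg. Best grasped here, across the thickness: held high up on the upright leg it rocks
- square_heel (a point): the square's outer corner: underside of the foot, in the plane of the upright leg's back, mid thickness; 60 mm along +x and 16 mm below square_grip. In the end it lies 17 mm from base_mortise towards the board's -x, on the board's top
- cone: a pine cone, about 65 mm, bystander; origin at its underside
- tape: a roll of masking tape, 104 mm across, 25 mm high, lying, bystander; origin at its underside
- candle: a tea light, 39 mm across, 21 mm high, bystander; origin at its underside
Things that resemble listed ones, but are neither listed nor needed, are in the scene too. Of the things like the base, leave any that is red; of the rest the larger one is meant.

How it is judged:
By the outcome, as a careful person would: the job done as asked, in the order asked, and still so for the second after the job is handed in, while the arm keeps its last pose, push and grip.
It also fails if it takes over 61 s, if anything falls off the work surface, if the arm or the gripper's body presses on something with over 40 N, if the wrist force passes 120 N, or if a joint passes its speed limit or range.

## Working session

There is one attempt and no reset: what is moved stays moved. The work goes in short steps, Python scripts to look and compute and a tool call to move; the robot and the scene stay as the last step left them, time stands still between calls to the robot, and variables do not carry over. Pictures are saved under pics/ and viewed, at most 10 in all, crops included, and the job is handed in when it is done.

Besides the shell and the picture viewer there is one more tool, called after ">>>" by a JSON object that holds its "op" and its "data". step_arm: Moves the arm, as the interface text tells. Its arguments: {"type":"object","properties":{"increments":{"type":"array","items":{"type":"number"}},"force":{"type":"number"}},"required":["increments"]}

```bash
mkdir -p pics; python3 - <<'E'
from station import ctrl, imaging
import cv2, numpy as np
np.set_printoptions(precision=4,suppress=True)
print(ctrl.get_obs())
for n in("side","top","wrist"):
    im=imaging.get_image(n); cv2.imwrite(f"pics/{n}0.png",im[...,::-1]); print(n,imaging.calibration(n))
E
```

```text
{'clock': 0.0, 'qpos': array([ 1.3151,  0.4695, -0.0486,  1.5337,  0.0241,  1.141 , -0.0823]), 'joint_vel': array([ 0.0018,  0.0001,  0.0001,  0.0008, -0.0005, -0.001 ,  0.0002]), 'joint_efforts': array([ -0.0006, -50.7985,  -0.0808, -23.6154,  -0.0612,   0.038 ,
         0.0002]), 'tcp_pos': array([ 151.6374, -657.1563,  232.48  ]), 'orientation': array([-3.1195, -0.3553,  0.0005]), 'wrist_force': array([ 0.7871, -0.155 , -0.3675]), 'wrist_torque': array([ 0.0344, -0.0193,  0.0406]), 'finger_force': 0.0, 'finger_gap': 86.90538638657226}
side {'mtx': array([[397.3093,   0.    , 275.8677],
       [  0.    , 397.3093, 211.9015],
       [  0.    ,   0.    ,   1.    ]]), 'D': array([-0.0063,  0.    ,  0.    ,  0.    ,  0.    ]), 'R': array([[ 0.9975, -0.0701, -0.0006],
       [-0.027 , -0.3766, -0.926 ],
       [ 0.0647,  0.9237, -0.3775]]), 't': array([-568.5758,   86.6316,  892.1895])}
top {'mtx': array([[470.6136,   0.    , 278.9432],
       [  0.    , 470.6136, 208.398 ],
       [  0.    ,   0.    ,   1.    ]]), 'D': array([-0.0737,  0.    ,  0.    ,  0.    ,  0.    ]), 'R': array([[-0.0216, -0.9998,  0.0027],
       [-0.9824,  0.0207, -0.1859],
       [ 0.1858, -0.0067, -0.9826]]), 't': array([  21.0176,  577.7295, 1127.919 ])}
wrist {'mtx': array([[292.0806,   0.    , 285.5891],
       [  0.    , 292.0806, 205.0318],
       [  0.    ,   0.    ,   1.    ]]), 'D': array([-0.0365,  0.    ,  0.    ,  0.    ,  0.    ]), 'tool_from_camera': array([[   0.0001,   -0.9578,   -0.2875,   79.9083],
       [   1.    ,    0.0002,   -0.0002,    0.0624],
       [   0.0003,   -0.2875,    0.9578, -151.198 ],
       [   0.    ,    0.    ,    0.    ,    1.    ]])}
```

View pics/top0.png

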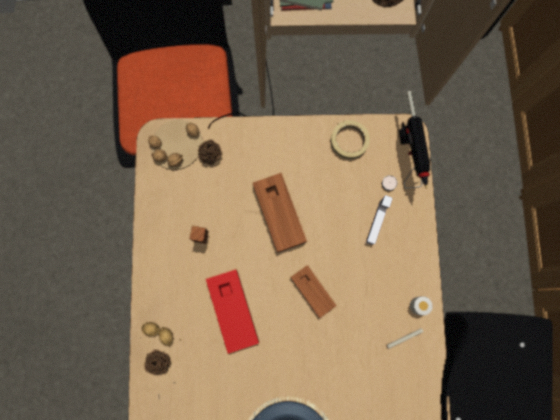

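View pics/side0.png

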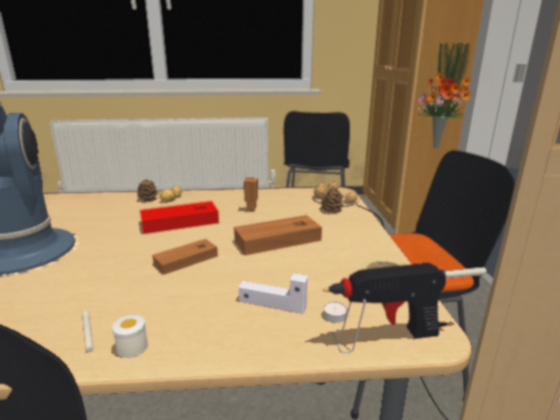

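The top view shows these candidates for the base: red (232,312), large brown (279,213) and small brown (313,291). The large brown one is meant. For the post there is only (198,235). For the square there is only the metal L at (380,220), with its upright end at (387,202). The white sticks at (405,339) and the glue gun are not it. In the side view the base is at (278,233), the post at (251,194) and the square at (275,293).

Next, a close crop to check the choice.

```bash
python3 - <<'E'
import cv2, numpy as np
t=cv2.imread("pics/top0.png"); s=cv2.imread("pics/side0.png")
def c(im,x,y,w,h,k): return cv2.resize(im[y:y+h,x:x+w],None,fx=k,fy=k,interpolation=cv2.INTER_CUBIC)
A=np.zeros((600,800,3),np.uint8)
def put(im,x,y): A[y:y+im.shape[0],x:x+im.shape[1]]=im
put(c(t,245,165,70,95,4),0,0)      # base top x4
put(c(t,180,215,40,40,6),290,0)    # post top x6
put(c(t,355,185,45,65,5),540,0)   # square top x5
put(c(s,225,210,105,45,4),0,390) # base side x4
put(c(s,235,170,30,45,5),430,350) # post side
put(c(s,230,265,85,55,2.5),585,390)
cv2.imwrite("pics/comp.png",A)
E
```

```text
(no output)
```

View pics/comp.png

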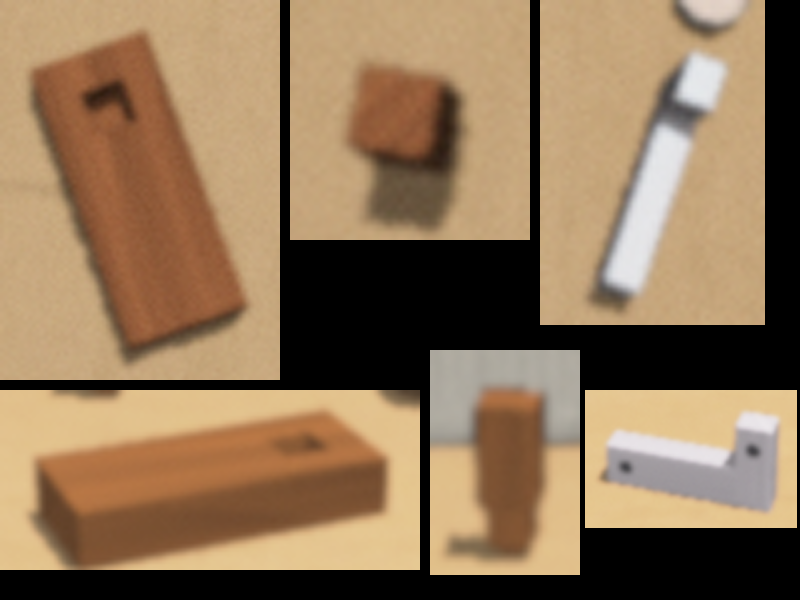

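```bash
cat >h.py <<'E'
import cv2, numpy as np
from scipy.optimize import least_squares
from scipy.spatial.transform import Rotation as Ro
from station import ctrl, imaging
np.set_printoptions(precision=2,suppress=True,linewidth=150)
def cam(n,obs=None):
    c=imaging.calibration(n)
    if n=="wrist":
        T=np.eye(4);T[:3,:3]=Ro.from_rotvec(obs["orientation"]).as_matrix();T[:3,3]=obs["tcp_pos"]
        M=np.linalg.inv(T@c["tool_from_camera"]);return M[:3,:3],M[:3,3],c["mtx"],c["D"]
    return c["R"],c["t"],c["mtx"],c["D"]
def proj(c,P): return cv2.projectPoints(np.array(P,float),cv2.Rodrigues(c[0])[0],c[1],c[2],c[3])[0][:,0]
def place(p,L): return np.array(L,float)@Ro.from_euler("z",p[3]).as_matrix().T+p[:3]
def fit(obs,p0,w=None):
    "obs: list of (cam, local points, pixels) -> x,y,z,yaw"
    f=lambda p:np.concatenate([(proj(c,place(p,L))-np.array(px)).ravel() for c,L,px in obs])
    r=least_squares(f,p0,x_scale=[10,10,10,.1],loss="soft_l1");print(r.x,"yaw deg",np.degrees(r.x[3]));print("res",r.fun);return r.x
E
python3 - <<'E'
from h import *
def u(k,ox,oy,X,Y,pts): return [((a-X+.5)/k-.5+ox,(b-Y+.5)/k-.5+oy) for a,b in pts]
T,S=cam("top"),cam("side")
B=[[95,40,36],[95,-40,36],[-95,-40,36],[-95,40,36]]
print("base");fit([(T,B,u(4,245,165,0,0,[(32,72),(145,32),(245,305),(130,347)])),(S,B,u(4,225,210,0,390,[(325,411),(386,460),(78,513),(37,459)]))],[600,0,0,.3])
P=[[17,17,45],[17,-17,45],[-17,-17,45],[-17,17,45]]
print("post");fit([(T,P,u(6,180,215,290,0,[(361,65),(446,77),(435,160),(350,142)])),(S,P[:],u(5,235,170,430,350,[(485,388),(543,390),(541,408),(478,407)]))],[600,150,45,0])
Q=[[60,10,49],[60,-10,49],[34,-10,49],[34,10,49],[-60,10,16],[-60,-10,16]]
print("sq");fit([(T,Q,u(5,355,185,540,0,[(698,52),(728,66),(710,115),(675,100),(605,280),(638,292)])),(S,Q+[[60,-10,-16]],u(2.5,230,265,585,390,[(742,412),(778,418),(773,430),(737,426),(620,432),(608,443),(771,510)]))],[600,-200,16,-.3])
E
```

```text
base
[573.99   8.88  -0.5    0.32] yaw deg 18.53396997180836
res [-0.78 -0.25  0.14 -0.39  0.69  0.06 -0.43  0.28  0.33 -0.11  0.52 -0.15 -0.29  0.59 -0.85 -0.03]
post
[514.83 206.61  45.69  -0.08] yaw deg -4.806319203767628
res [ -0.17   0.2   -0.39  -0.92   0.17  -0.8    0.33   1.3   11.33   0.17  -1.     3.53 -13.26  -0.11   0.44  -3.67]
sq
[ 546.58 -244.7    16.75   -0.38] yaw deg -21.54364424741985
res [ -1.56  -0.61  -0.04  -0.7    0.43  -0.96  -0.13  -0.69  -0.36  -0.04   0.49   0.28  15.44   1.54  -1.76   5.25 -15.04  -2.09   2.53  -6.46  -1.41
  -1.08  -0.89   0.35  -0.01   1.29]
```

```bash
python3 - <<'E'
from h import *
def u(k,ox,oy,X,Y,pts): return [((a-X+.5)/k-.5+ox,(b-Y+.5)/k-.5+oy) for a,b in pts]
T,S=cam("top"),cam("side")
P=[[17,17,45],[17,-17,45],[-17,-17,45],[-17,17,45]]
print("post");fit([(T,P,u(6,180,215,290,0,[(361,65),(446,77),(435,160),(350,142)])),(S,P[:],u(5,235,170,430,350,[(543,390),(541,408),(478,407),(485,388)]))],[600,150,45,0])
Q=[[60,10,49],[60,-10,49],[34,-10,49],[34,10,49],[-60,10,16],[-60,-10,16]]
print("sq");fit([(T,Q,u(5,355,185,540,0,[(698,52),(728,66),(710,115),(675,100),(605,280),(638,292)])),(S,Q+[[60,-10,-16]],u(2.5,230,265,585,390,[(778,418),(773,430),(737,426),(742,412),(620,432),(608,443),(771,510)]))],[600,-200,16,-.3])
o=ctrl.get_obs();print(Ro.from_rotvec(o["orientation"]).as_matrix())
E
```

```text
post
[515.54 206.67  45.44  -0.14] yaw deg -7.9417254695980635
res [ 0.26 -0.42 -0.06 -0.78 -0.26 -0.73 -0.01  0.6   0.3  -0.05 -0.71  0.11 -0.69  0.06 -0.33  0.11]
sq
[ 546.47 -244.7    16.27   -0.39] yaw deg -22.296024569126107
res [-1.29 -0.46  0.2  -0.46  0.53 -0.77  0.01 -0.6  -0.67 -0.13  0.15  0.28  0.93 -0.36 -0.03  0.94 -0.86 -0.11  0.47 -0.47 -1.22 -1.06 -0.83  0.35
 -0.27  1.79]
[[ 0.97  0.22 -0.  ]
 [ 0.22 -0.97  0.  ]
 [-0.   -0.   -1.  ]]
```

>>> {"op": "step_arm", "data": {"increments": [0, 2.93, -2.75, 0, 0, 0, 0, 0, 2.93, -2.75, 0, 0, 0, 0, 0, 2.93, -2.75, 0, 0, 0, 0, 0, 2.93, -2.75, 0, 0, 0, 0, 0, 2.93, -2.75, 0, 0, 0, 0]}}

```text
clock: 0.57
tcp_pos: [264.3, -488.9, 233.3]
orientation: [-3.121, -0.355, 0.0]
wrist_force: [0.3, -0.3, -0.7]
finger_gap: 87.0
finger_force: 0.0
```

>>> {"op": "step_arm", "data": {"increments": [0, 2.93, -2.75, 0, 0, 0, 0, 0, 2.93, -2.75, 0, 0, 0, 0, 0, 2.93, -2.75, 0, 0, 0, 0, 0, 2.93, -2.75, 0, 0, 0, 0, 0, 2.93, -2.75, 0, 0, 0, 0]}}

```text
clock: 0.98
tcp_pos: [376.0, -322.0, 233.5]
orientation: [3.121, 0.355, -0.0]
wrist_force: [1.4, 0.1, -0.1]
finger_gap: 87.0
finger_force: 0.0
```

>>> {"op": "step_arm", "data": {"increments": [0, 2.93, -2.75, 0, 0, 0, 0, 0, 2.93, -2.75, 0, 0, 0, 0, 0, 2.93, -2.75, 0, 0, 0, 0, 0, 2.93, -2.75, 0, 0, 0, 0, 0, 2.93, -2.75, 0, 0, 0, 0]}}

```text
clock: 1.4
tcp_pos: [487.8, -155.2, 233.6]
orientation: [3.121, 0.355, -0.0]
wrist_force: [1.0, -0.7, 0.1]
finger_gap: 87.3
finger_force: 0.0
```

>>> {"op": "step_arm", "data": {"increments": [0, 2.93, -2.75, 0, 0, 0, 0, 0, 2.93, -2.75, 0, 0, 0, 0, 0, 2.93, -2.75, 0, 0, 0, 0, 0, 2.93, -2.75, 0, 0, 0, 0, 0, 2.93, -2.75, 0, 0, 0, 0]}}

```text
clock: 1.82
tcp_pos: [599.8, 11.5, 233.3]
orientation: [3.121, 0.355, -0.001]
wrist_force: [0.4, -1.0, 1.2]
finger_gap: 87.2
finger_force: 0.0
```

>>> {"op": "step_arm", "data": {"increments": [0, 0, 0, 0, 0, 0, 0, 0, 0, 0, 0, 0, 0, 0]}}

```text
clock: 1.98
tcp_pos: [599.5, 13.1, 233.0]
orientation: [-3.119, -0.364, 0.001]
wrist_force: [-0.1, -1.0, -1.0]
finger_gap: 86.7
finger_force: 0.0
```

```bash
python3 - <<'E'
from h import *
import pickle
o=ctrl.get_obs(); im=imaging.get_image("wrist"); pickle.dump(o,open("ob.pkl","wb")); print(o["qpos"],o["tcp_pos"])
cv2.imwrite("pics/wb.png",im[...,::-1])
E
```

```text
[ 0.24  0.38 -0.44  1.7   0.18  1.1  -1.59] [599.52  13.14 232.96]
```

>>> {"op": "step_arm", "data": {"increments": [0, -0.65, -3.52, 0, 0, 0, 0, 0, -0.65, -3.52, 0, 0, 0, 0, 0, -0.65, -3.52, 0, 0, 0, 0, 0, -0.65, -3.52, 0, 0, 0, 0, 0, -0.65, -3.52, 0, 0, 0, 0]}}

```text
clock: 2.45
tcp_pos: [527.1, 172.9, 233.5]
orientation: [3.12, 0.349, -0.0]
wrist_force: [-0.2, 1.1, -0.0]
finger_gap: 87.0
finger_force: 0.0
```

>>> {"op": "step_arm", "data": {"increments": [0, -0.65, -3.52, 0, 0, 0, 0, 0, 0, 0, 0, 0, 0, 0.1215, 0, 0, 0, 0, 0, 0, 0.1215, 0, 0, 0, 0, 0, 0, 0.1215, 0, 0, 0, 0, 0, 0, 0]}}

```text
clock: 2.87
tcp_pos: [513.7, 204.7, 233.5]
orientation: [3.132, -0.224, 0.0]
wrist_force: [-0.0, -0.0, 0.2]
finger_gap: 87.0
finger_force: 0.0
```

>>> {"op": "step_arm", "data": {"increments": [0, 0, 0, 0, 0, 0, 0]}}

```text
clock: 2.95
tcp_pos: [513.7, 205.2, 233.5]
orientation: [3.133, -0.215, 0.0]
wrist_force: [0.5, 0.6, -0.0]
finger_gap: 87.1
finger_force: 0.0
```

```bash
python3 - <<'E'
from h import *
import pickle
o=ctrl.get_obs(); im=imaging.get_image("wrist"); pickle.dump(o,open("op.pkl","wb")); print(o["qpos"],o["tcp_pos"],o["orientation"])
cv2.imwrite("pics/wp.png",im[...,::-1])
a=cv2.imread("pics/wb.png");A=np.zeros((600,800,3),np.uint8)
A[:,:400]=cv2.resize(a,None,fx=1,fy=1)[0:420,80:480].repeat(1,0)[:600] if 0 else 0
A[:600,:400]=cv2.resize(a[60:360,180:380],None,fx=2,fy=2,interpolation=cv2.INTER_CUBIC)
A[:600,400:]=cv2.resize(im[60:360,180:380,::-1],None,fx=2,fy=2,interpolation=cv2.INTER_CUBIC)
cv2.imwrite("pics/wc.png",A)
E
```

```text
[-0.09  0.31 -0.46  1.81  0.15  1.06 -2.31] [513.74 205.21 233.53] [ 3.13 -0.22  0.  ]
```

View pics/wc.png

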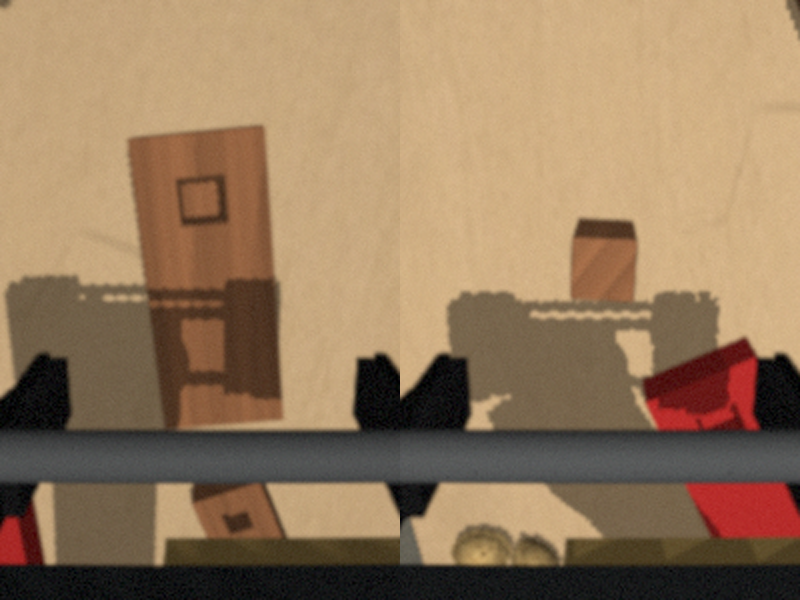

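The left wrist view shows the large board. Its top corners are at (128,139), (263,126), (282,419) and (165,428), and the mortise mouth corners at (177,180), (225,175), (228,221) and (181,224). The right view shows the post's top face at (572,238), (636,240), (635,302) and (571,300), with its dark far face above.

```bash
python3 - <<'E'
from h import *
import pickle
def u(k,ox,oy,X,Y,pts): return [((a-X+.5)/k-.5+ox,(b-Y+.5)/k-.5+oy) for a,b in pts]
T,S=cam("top"),cam("side")
ob=pickle.load(open("ob.pkl","rb"));op=pickle.load(open("op.pkl","rb"))
ob["tcp_pos"][:2]=[599.6,12.3] if 0 else ob["tcp_pos"][:2]
W,V=cam("wrist",ob),cam("wrist",op)
B=[[95,40,36],[95,-40,36],[-95,-40,36],[-95,40,36]]
h=13.9;M=[[55+h,h,36],[55+h,-h,36],[55-h,-h,36],[55-h,h,36]]
bw=(W,B+M,u(2,180,60,0,0,[(128,139),(263,126),(282,419),(165,428),(177,180),(225,175),(228,221),(181,224)]))
bt=[(T,B,u(4,245,165,0,0,[(32,72),(145,32),(245,305),(130,347)])),(S,B,u(4,225,210,0,390,[(325,411),(386,460),(78,513),(37,459)]))]
for o in([bw],[bw]+bt): p=fit(o,[574,9,0,.3]);print("mortise",place(p,[[55,0,36]]))
P=[[17,17,45],[17,-17,45],[-17,-17,45],[-17,17,45]]
pw=(V,P,u(2,180,60,400,0,[(572,238),(636,240),(635,301),(571,300)]))
pt=[(T,P,u(6,180,215,290,0,[(361,65),(446,77),(435,160),(350,142)])),(S,P,u(5,235,170,430,350,[(543,390),(541,408),(478,407),(485,388)]))]
for o in([pw],[pw]+pt): fit(o,[515,206,45,-.1])
E
```

```text
[575.85   8.81  -2.35   0.32] yaw deg 18.45042499876187
res [-0.17 -0.2   0.84 -0.09  0.36 -0.38 -0.29 -0.18 -0.05 -0.25 -0.71  0.12 -0.28  0.28  0.38  0.81]
mortise [[628.02  26.22  33.65]]
[575.64   8.91  -1.57   0.32] yaw deg 18.406270611467367
res [-0.32 -0.05  0.83  0.1   0.25  0.05 -0.5   0.21 -0.17 -0.04 -0.78  0.34 -0.36  0.54  0.25  1.06 -0.72 -0.83  0.2  -0.89  0.56 -0.48 -0.55 -0.33
  1.04  0.29  1.21  0.28  0.42  0.97 -0.11  0.32]
mortise [[627.83  26.28  34.43]]
[515.08 209.56  38.32  -0.16] yaw deg -9.124895279083
res [-0.15  0.1   0.23 -0.2  -0.35  0.13  0.26 -0.03]
[516.3  209.01  43.82  -0.16] yaw deg -9.017500764502019
res [-0.18 -0.02  0.8  -0.37  0.25  0.53  0.29  0.42 -0.43 -0.72 -0.81 -0.83 -1.27 -0.83 -0.95  0.24  0.66  0.29 -0.57  0.45 -0.49  0.32  0.1   0.38]
```

>>> {"op": "step_arm", "data": {"increments": [0, 0.14, -0.27, 3.0, 0, 0, 0.018, 0, 0, 0, 4.0, 0, 0, 0, 0, 0, 0, 4.0, 0, 0, 0, 0, 0, 0, 4.0, 0, 0, 0, 0, 0, 0, 2.6, 0, 0, 0]}}

```text
clock: 3.42
tcp_pos: [513.8, 207.5, 54.1]
orientation: [3.13, -0.242, -0.006]
wrist_force: [0.6, -1.4, 0.3]
finger_gap: 87.0
finger_force: 0.0
```

>>> {"op": "step_arm", "data": {"increments": [0, 0, 0, 0, 0, 0, 0, 1, 0, 0, 0, 0, 0, 0, 1, 0, 0, 0, 0, 0, 0, 1, 0, 0, 0, 0, 0, 0, 1, 0, 0, 0, 0, 0, 0], "force": 30}}

```text
clock: 3.83
tcp_pos: [516.9, 210.0, 59.7]
orientation: [-3.13, 0.244, -0.006]
wrist_force: [-0.3, 0.1, -0.3]
finger_gap: 67.9
finger_force: 0.0
```

>>> {"op": "step_arm", "data": {"increments": [1, 0, 0, 0, 0, 0, 0, 1, 0, 0, 0, 0, 0, 0, 1, 0, 0, 0, 0, 0, 0, 1, 0, 0, 0, 0, 0, 0, 1, 0, 0, 0, 0, 0, 0]}}

```text
clock: 4.25
tcp_pos: [515.4, 209.5, 57.6]
orientation: [3.132, -0.244, 0.0]
wrist_force: [0.5, 1.2, 0.0]
finger_gap: 35.2
finger_force: 0.0
```

>>> {"op": "step_arm", "data": {"increments": [1, 0, 0, 0, 0, 0, 0, 1, 0, 0, 0, 0, 0, 0, 1, 0, 0, 0, 0, 0, 0]}}

```text
clock: 4.5
tcp_pos: [515.4, 209.4, 57.6]
orientation: [3.132, -0.244, 0.0]
wrist_force: [-0.7, -1.0, 1.6]
finger_gap: 33.8
finger_force: 29.7
```

>>> {"op": "step_arm", "data": {"increments": [1, 0, 0, -2, 0, 0, 0, 1, 0, 0, -2, 0, 0, 0, 1, 0, 0, -2, 0, 0, 0, 1, 0, 0, -2, 0, 0, 0, 1, 0, 0, 0, 0, 0, -0.119]}}

```text
clock: 4.92
tcp_pos: [517.4, 210.7, 141.1]
orientation: [-3.139, 0.055, -0.01]
wrist_force: [0.3, 0.4, -0.4]
finger_gap: 34.1
finger_force: 29.7
```

>>> {"op": "step_arm", "data": {"increments": [1, 0, 0, 0, 0, 0, -0.119, 1, 0, 0, 0, 0, 0, -0.119, 1, 0, 0, 0, 0, 0, -0.119, 1, 0, 0, 0, 0, 0, 0, 1, 0, 0, 0, 0, 0, 0]}}

```text
clock: 5.33
tcp_pos: [515.1, 209.2, 137.1]
orientation: [-3.102, -0.496, 0.001]
wrist_force: [0.1, 0.3, -1.4]
finger_gap: 34.1
finger_force: 29.7
```

```bash
python3 - <<'E'
from h import *
import time
P=[]
for i in range(3):
    imaging.get_image("top") if i else 0
    o=ctrl.get_obs();P.append(np.r_[o["tcp_pos"],o["orientation"]]);print(P[-1],o["finger_gap"],o["finger_force"])
m=np.mean(P,0);R=Ro.from_rotvec(P[-1][3:]).as_matrix();print(R)
print("d tool",R.T@(np.array([627.9,26.3,m[2]])-m[:3]))
E
```

```text
[515.14 209.17 137.07  -3.1   -0.5    0.  ] 34.054950566657446 29.680703510530293
[515.23 209.2  137.16   3.1    0.5   -0.  ] 34.05003770561561 29.680978283286095
[515.3  209.26 137.26   3.1    0.5   -0.  ] 33.91728944905408 29.680990702472627
[[ 0.95  0.31 -0.  ]
 [ 0.31 -0.95 -0.  ]
 [-0.    0.   -1.  ]]
d tool [ 49.88 208.96   0.01]
```

>>> {"op": "step_arm", "data": {"increments": [1, 0.83, 3.48, 0, 0, 0, 0, 1, 0.83, 3.48, 0, 0, 0, 0, 1, 0.83, 3.48, 0, 0, 0, 0, 1, 0.83, 3.48, 0, 0, 0, 0, 1, 0.83, 3.48, 0, 0, 0, 0]}}

```text
clock: 5.85
tcp_pos: [610.2, 55.9, 137.5]
orientation: [3.101, 0.499, -0.0]
wrist_force: [1.1, 0.4, -1.2]
finger_gap: 34.1
finger_force: 29.7
```

>>> {"op": "step_arm", "data": {"increments": [1, 0.83, 3.48, 0, 0, 0, 0, 1, 0, 0, 1.5, 0, 0, 0, 1, 0, 0, 1.5, 0, 0, 0, 1, 0, 0, 0, 0, 0, 0, 1, 0, 0, 0, 0, 0, 0]}}

```text
clock: 6.27
tcp_pos: [627.6, 27.2, 106.7]
orientation: [-3.101, -0.5, 0.003]
wrist_force: [1.1, 0.4, -0.4]
finger_gap: 34.0
finger_force: 29.7
```

```bash
python3 - <<'E'
from h import *
o=ctrl.get_obs();print(o["tcp_pos"],o["orientation"],2*np.degrees(np.arctan2(o["orientation"][1],o["orientation"][0])))
A=np.zeros((600,800,3),np.uint8)
for i,n in enumerate(("side","wrist","top")):
    im=imaging.get_image(n)[...,::-1]; cv2.imwrite(f"pics/{n}1.png",im)
    if n=="side": A[:400,:480]=cv2.resize(im[150:250,220:340],None,fx=4,fy=4,interpolation=cv2.INTER_CUBIC)
    if n=="wrist": A[:600,480:]=cv2.resize(im[100:300,225:331],None,fx=3,fy=3,interpolation=cv2.INTER_CUBIC)[:, :320] if 0 else cv2.resize(im[90:290,232:338],(320,600),interpolation=cv2.INTER_CUBIC)
o=ctrl.get_obs();print(o["tcp_pos"])
cv2.imwrite("pics/c1.png",A)
E
```

```text
[627.63  27.21 106.74] [-3.1 -0.5  0. ] -341.67277590355144
[628.94  27.94 108.63]
```

View pics/c1.png

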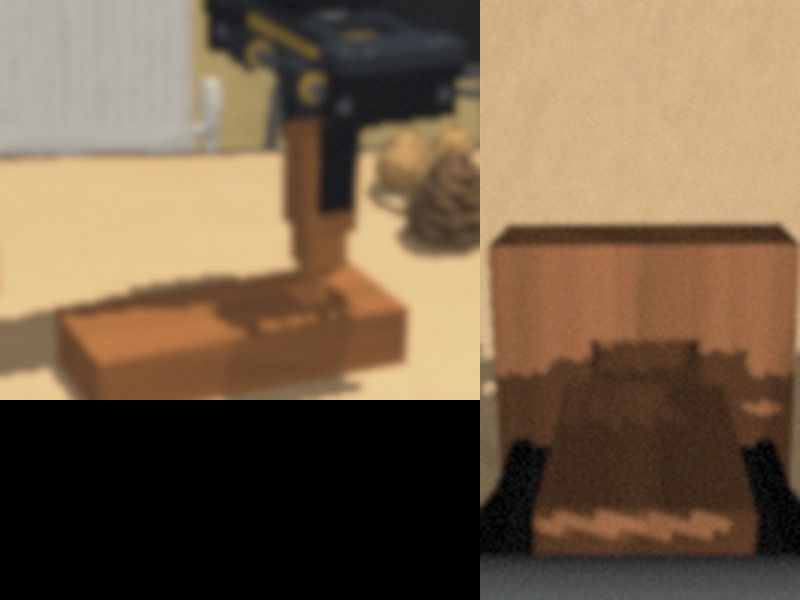

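The crops show that the post is centred sideways over the mortise in the wrist view: mortise columns 592–697, post 533–757. I'll check the lengthwise offset per camera, with the heights held fixed.

```bash
python3 - <<'E'
from h import *
import pickle
def u(k,ox,oy,X,Y,pts): return [((a-X+.5)/k-.5+ox,(b-Y+.5)/k-.5+oy) for a,b in pts]
T,S=cam("top"),cam("side")
W,V=cam("wrist",pickle.load(open("ob.pkl","rb"))),cam("wrist",pickle.load(open("op.pkl","rb")))
h=13.9;B=[[95,40,36],[95,-40,36],[-95,-40,36],[-95,40,36]];M=[[55+h,h,36],[55+h,-h,36],[55-h,-h,36],[55-h,h,36]]
P=[[17,17,45],[17,-17,45],[-17,-17,45],[-17,17,45]]
b={"W":(W,B+M,u(2,180,60,0,0,[(128,139),(263,126),(282,419),(165,428),(177,180),(225,175),(228,221),(181,224)])),
"T":(T,B,u(4,245,165,0,0,[(32,72),(145,32),(245,305),(130,347)])),"S":(S,B,u(4,225,210,0,390,[(325,411),(386,460),(78,513),(37,459)]))}
p={"W":(V,P,u(2,180,60,400,0,[(572,238),(636,240),(635,301),(571,300)])),
"T":(T,P,u(6,180,215,290,0,[(361,65),(446,77),(435,160),(350,142)])),"S":(S,P,u(5,235,170,430,350,[(543,390),(541,408),(478,407),(485,388)]))}
def f3(o,p0,z):
    g=lambda q:(proj(o[0],place([q[0],q[1],z,q[2]],o[1]))-np.array(o[2])).ravel()
    return least_squares(g,p0,x_scale=[10,10,.1]).x
for k in "WTS":
    x=f3(b[k],[574,9,.3],0);m=place([x[0],x[1],0,x[2]],[[55,0,36]])[0,:2];y=f3(p[k],[515,206,-.1],45)
    print(k,"mort",m,"yaw",np.degrees(x[2]),"post",y[:2],np.degrees(y[2]),"diff",m-y[:2])
for x in (627.5,628.5):print(proj(S,place([x,27,0,np.radians(18.4)],[[-17,17,80],[-17,-17,80],[17,-17,80]])))
t=cv2.imread("pics/top1.png");print(t.shape)
E
```

```text
W mort [628.6   25.95] yaw 18.453742373001216 post [516.79 208.86] -9.12008040822314 diff [ 111.81 -182.9 ]
T mort [625.93  26.  ] yaw 18.40982562716613 post [514.79 206.69] -9.235794284509561 diff [ 111.14 -180.69]
S mort [626.3   26.56] yaw 18.67780481608675 post [516.53 208.59] -5.2648116808312135 diff [ 109.77 -182.03]
[[289.98 204.24]
 [296.11 209.19]
 [309.43 207.1 ]]
[[290.4  204.23]
 [296.54 209.18]
 [309.86 207.09]]
(420, 560, 3)
```

>>> {"op": "step_arm", "data": {"increments": [1, -0.1, 0, 0.7, 0, 0, 0, 1, 0, 0, 0.7, 0, 0, 0, 1, 0, 0, 0.5, 0, 0, 0, 1, 0, 0, 0, 0, 0, 0]}}

```text
clock: 6.75
tcp_pos: [626.4, 26.4, 87.0]
orientation: [3.101, 0.501, -0.004]
wrist_force: [-0.9, 0.6, -1.2]
finger_gap: 34.1
finger_force: 29.7
```

>>> {"op": "step_arm", "data": {"increments": [1, 0, 0, 0.4, 0, 0, 0, 1, 0, 0, 0.4, 0, 0, 0, 1, 0, 0, 0, 0, 0, 0]}}

```text
clock: 7.0
tcp_pos: [626.9, 26.5, 79.6]
orientation: [-3.101, -0.501, 0.002]
wrist_force: [-0.5, -0.7, -1.1]
finger_gap: 34.1
finger_force: 29.7
```

>>> {"op": "step_arm", "data": {"increments": [1, 0, 0, 0.4, 0, 0, 0, 1, 0, 0, 0.4, 0, 0, 0, 1, 0, 0, 0.4, 0, 0, 0, 1, 0, 0, 0.3, 0, 0, 0, 1, 0, 0, 0, 0, 0, 0]}}

```text
clock: 7.42
tcp_pos: [626.9, 26.5, 64.6]
orientation: [-3.101, -0.501, 0.002]
wrist_force: [0.3, -0.9, -1.3]
finger_gap: 33.6
finger_force: 29.7
```

>>> {"op": "step_arm", "data": {"increments": [1, 0, 0, 0.2, 0, 0, 0, 1, 0, 0, 0, 0, 0, 0]}}

```text
clock: 7.58
tcp_pos: [627.7, 26.8, 63.7]
orientation: [3.101, 0.501, 0.001]
wrist_force: [-0.8, 0.6, -1.2]
finger_gap: 34.0
finger_force: 29.7
```

>>> {"op": "step_arm", "data": {"increments": [1, 0, 0, 0.1, 0, 0, 0, 1, 0, 0, 0.1, 0, 0, 0, 1, 0, 0, 0, 0, 0, 0]}}

```text
clock: 7.83
tcp_pos: [627.8, 26.8, 63.6]
orientation: [3.101, 0.501, 0.001]
wrist_force: [-4.0, -1.1, 9.8]
finger_gap: 34.0
finger_force: 29.7
```

>>> {"op": "step_arm", "data": {"increments": [1, 0, 0, 0.1, 0, 0, 0, 1, 0, 0, 0, 0, 0, 0]}}

```text
clock: 8.0
tcp_pos: [627.8, 26.8, 63.6]
orientation: [3.1, 0.5, 0.001]
wrist_force: [-5.6, -1.3, 15.7]
finger_gap: 33.8
finger_force: 29.7
```

>>> {"op": "step_arm", "data": {"increments": [1, 0, 0, -0.3, 0, 0, 0, 0.3, 0, 0, 0, 0, 0, 0, 0, 0, 0, 0, 0, 0, 0, 0, 0, 0, 0, 0, 0, 0, 0, 0, 0, 0, 0, 0, 0]}}

```text
clock: 8.42
tcp_pos: [627.4, 26.6, 63.2]
orientation: [-3.101, -0.501, 0.0]
wrist_force: [-0.5, 0.0, -0.4]
finger_gap: 53.2
finger_force: 0.0
```

>>> {"op": "step_arm", "data": {"increments": [0, 0, 0, 0, 0, 0, 0, 0, 0, 0, -1, 0, 0, 0, 0, 0, 0, -2, 0, 0, 0, 0, 0, 0, -4, 0, 0, 0, 0, 0, 0, -4, 0, 0, 0]}}

```text
clock: 8.83
tcp_pos: [626.4, 26.6, 174.0]
orientation: [-3.101, -0.502, 0.005]
wrist_force: [1.1, -0.1, -0.5]
finger_gap: 83.8
finger_force: 0.0
```

>>> {"op": "step_arm", "data": {"increments": [0, 0, 0, -4, 0, 0, 0, 0, -2.32, 3.31, 0, 0, 0, 0, 0, -2.32, 3.31, 0, 0, 0, 0, 0, -2.32, 3.31, 0, 0, 0, 0, 0, -2.32, 3.31, 0, 0, 0, 0]}}

```text
clock: 9.25
tcp_pos: [580.5, -129.6, 214.7]
orientation: [3.1, 0.502, 0.002]
wrist_force: [-0.3, -0.3, 0.3]
finger_gap: 87.0
finger_force: 0.0
```

>>> {"op": "step_arm", "data": {"increments": [0, -2.32, 3.31, 0, 0, 0, 0, 0, -2.32, 3.31, 0, 0, 0, 0, 0, -2.32, 3.31, 0, 0, 0, 0, 0, 0, 0, 0, 0, 0, 0.119, 0, 0, 0, 0, 0, 0, 0.119]}}

```text
clock: 9.67
tcp_pos: [544.7, -248.8, 214.0]
orientation: [3.139, 0.109, -0.0]
wrist_force: [1.3, 1.2, -0.4]
finger_gap: 87.0
finger_force: 0.0
```

>>> {"op": "step_arm", "data": {"increments": [0, 0, 0, 0, 0, 0, 0.119, 0, 0, 0, 0, 0, 0, 0.119, 0, 0, 0, 0, 0, 0, 0.119, 0, 0, 0, 0, 0, 0, 0.119, 0, 0, 0, 0, 0, 0, 0]}}

```text
clock: 10.08
tcp_pos: [546.4, -244.3, 214.3]
orientation: [3.08, -0.617, 0.001]
wrist_force: [0.3, -0.6, -0.4]
finger_gap: 86.8
finger_force: 0.0
```

```bash
python3 - <<'E'
from h import *
import pickle
A=np.zeros((600,800,3),np.uint8)
s=imaging.get_image("side")[...,::-1];t=imaging.get_image("top")[...,::-1]
o=ctrl.get_obs();print(o["tcp_pos"],o["orientation"],o["qpos"]);pickle.dump(o,open("os.pkl","wb"))
w=imaging.get_image("wrist")[...,::-1]
for n,i in zip("stw",(s,t,w)):cv2.imwrite(f"pics/{n}2.png",i)
A[:,:400]=cv2.resize(w[60:360,180:380],None,fx=2,fy=2,interpolation=cv2.INTER_CUBIC)
A[:300,400:]=cv2.resize(s[170:245,225:325],None,fx=4,fy=4,interpolation=cv2.INTER_CUBIC)
A[300:,400:]=cv2.resize(t[165:240,240:340],None,fx=4,fy=4,interpolation=cv2.INTER_CUBIC)
cv2.imwrite("pics/c2.png",A)
E
```

```text
[ 546.43 -244.14  214.1 ] [ 3.08 -0.61  0.  ] [ 0.58  0.38 -0.31  1.73  0.13  1.05 -1.73]
```

View pics/c2.png

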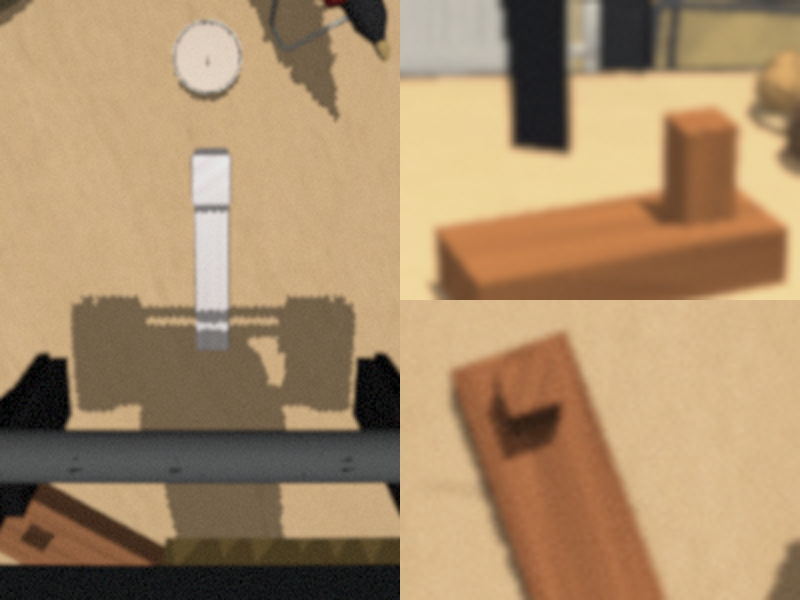

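The post stands seated and upright in the board (side crop, base line at about (700,222)). The wrist view shows the square with its upright's top at (193,155), (230,154), (229,206) and (192,207), and its foot end at (196,349) and (228,349). The tea light is at (208,58), ahead of the upright.

```bash
python3 - <<'E'
from h import *
import pickle
def u(k,ox,oy,X,Y,pts): return [((a-X+.5)/k-.5+ox,(b-Y+.5)/k-.5+oy) for a,b in pts]
o=pickle.load(open("os.pkl","rb"));W=cam("wrist",o);T=cam("top")
Q=[[60,10,49],[60,-10,49],[34,-10,49],[34,10,49],[-60,10,16],[-60,-10,16]]
px=u(2,180,60,0,0,[(193,155),(230,154),(229,206),(192,207),(196,349),(228,349)])
p=fit([(W,Q,px)],[546,-244,16,-.39])
g=lambda q:(proj(W,place([q[0],q[1],16,q[2]],Q))-np.array(px)).ravel()
q=least_squares(g,[546,-244,-.39]).x;print(q,np.degrees(q[2]),g(q))
R=Ro.from_rotvec(o["orientation"]).as_matrix();print("d",R.T@(np.array([q[0],q[1],24-8-8+0])-o["tcp_pos"]),np.degrees(np.arctan2(R[1,0],R[0,0])))
E
```

```text
[ 547.15 -243.78   11.64   -0.39] yaw deg -22.073462908284267
res [-0.88  0.09  0.22  0.49  0.62 -0.08 -0.02 -0.49 -0.07  0.03  0.   -0.04]
[ 547.84 -244.08   -0.39] -22.10314690277156 [-0.99 -0.4   0.41  0.01  0.79 -0.18 -0.13 -0.6  -0.17  0.81  0.09  0.75]
d [  1.16  -0.61 206.1 ] -22.354749178631643
```

>>> {"op": "step_arm", "data": {"increments": [0, 0.08, -0.06, 4.1, 0, 0, 0, 0, 0, 0, 4.1, 0, 0, 0, 0, 0, 0, 4.1, 0, 0, 0, 0, 0, 0, 4.0, 0, 0, 0, 0, 0, 0, 2.6, 0, 0, 0]}}

```text
clock: 10.65
tcp_pos: [545.2, -243.5, 21.0]
orientation: [-3.08, 0.611, 0.007]
wrist_force: [-0.5, 0.3, 0.2]
finger_gap: 86.9
finger_force: 0.0
```

>>> {"op": "step_arm", "data": {"increments": [0, 0, 0, 0.4, 0, 0, 0, 0, 0, 0, 0, 0, 0, 0, 0, 0, 0, 0, 0, 0, 0]}}

```text
clock: 10.9
tcp_pos: [548.6, -244.5, 22.0]
orientation: [3.081, -0.613, 0.004]
wrist_force: [0.0, -0.1, 0.8]
finger_gap: 87.2
finger_force: 0.0
```

>>> {"op": "step_arm", "data": {"increments": [0, 0, 0, 0.55, 0, 0, 0, 1, 0, 0, 0, 0, 0, 0, 1, 0, 0, 0, 0, 0, 0, 1, 0, 0, 0, 0, 0, 0, 1, 0, 0, 0, 0, 0, 0], "force": 45}}

```text
clock: 11.32
tcp_pos: [547.6, -244.3, 15.8]
orientation: [3.081, -0.614, 0.002]
wrist_force: [0.5, 0.2, 0.4]
finger_gap: 68.1
finger_force: 0.0
```

>>> {"op": "step_arm", "data": {"increments": [1, 0, 0, 0, 0, 0, 0, 1, 0, 0, 0, 0, 0, 0, 1, 0, 0, 0, 0, 0, 0, 1, 0, 0, 0, 0, 0, 0, 1, 0, 0, 0, 0, 0, 0]}}

```text
clock: 11.73
tcp_pos: [547.3, -244.1, 15.0]
orientation: [-3.081, 0.614, -0.0]
wrist_force: [0.2, -0.7, 0.0]
finger_gap: 35.1
finger_force: 0.0
```

>>> {"op": "step_arm", "data": {"increments": [1, 0, 0, 0, 0, 0, 0, 1, 0, 0, 0, 0, 0, 0, 1, 0, 0, 0, 0, 0, 0]}}

```text
clock: 11.98
tcp_pos: [547.2, -244.2, 15.0]
orientation: [3.081, -0.614, -0.0]
wrist_force: [0.3, -0.2, -0.5]
finger_gap: 19.6
finger_force: 45.0
```

>>> {"op": "step_arm", "data": {"increments": [1, 0, 0, -1.5, 0, 0, 0, 1, 0, 0, -3, 0, 0, 0, 1, 0, 0, -3, 0, 0, 0, 1, 0, 0, -2.5, 0, 0, 0, 1, 0, 0, 0, 0, 0, -0.1185]}}

```text
clock: 12.4
tcp_pos: [550.5, -245.2, 120.4]
orientation: [3.109, -0.428, 0.015]
wrist_force: [1.6, -0.0, -1.5]
finger_gap: 19.8
finger_force: 45.0
```

>>> {"op": "step_arm", "data": {"increments": [1, 0, 0, 0, 0, 0, -0.1185, 1, 0, 0, 0, 0, 0, -0.1185, 1, 0, 0, 0, 0, 0, -0.1185, 1, 0, 0, 0, 0, 0, -0.1185, 1, 0, 0, 0, 0, 0, -0.1185]}}

```text
clock: 12.82
tcp_pos: [546.8, -244.1, 114.7]
orientation: [-3.1, -0.505, 0.001]
wrist_force: [0.8, 0.8, -2.5]
finger_gap: 19.6
finger_force: 45.0
```

>>> {"op": "step_arm", "data": {"increments": [1, 0.99, -3.86, 0, 0, 0, 0, 1, 0.99, -3.86, 0, 0, 0, 0, 1, 0.99, -3.86, 0, 0, 0, 0, 1, 0.99, -3.86, 0, 0, 0, 0, 1, 0.99, -3.86, 0, 0, 0, 0]}}

```text
clock: 13.23
tcp_pos: [533.2, -43.8, 114.8]
orientation: [3.102, 0.495, -0.001]
wrist_force: [0.9, -0.2, -1.4]
finger_gap: 19.8
finger_force: 45.0
```

>>> {"op": "step_arm", "data": {"increments": [1, 0.99, -3.86, 0, 0, 0, 0, 1, 0, 0, 0, 0, 0, 0, 1, 0, 0, 0, 0, 0, 0]}}

```text
clock: 13.48
tcp_pos: [530.9, -2.2, 115.1]
orientation: [-3.1, -0.506, 0.0]
wrist_force: [-0.2, -1.0, -0.8]
finger_gap: 19.7
finger_force: 45.0
```

```bash
python3 - <<'E'
from h import *
P=[]
A=np.zeros((600,800,3),np.uint8)
w=imaging.get_image("wrist")[...,::-1];o=ctrl.get_obs();P.append(o["tcp_pos"])
s=imaging.get_image("side")[...,::-1];o=ctrl.get_obs();P.append(o["tcp_pos"])
m=np.mean(P,0);R=Ro.from_rotvec(o["orientation"]).as_matrix();print(P,"head",np.degrees(np.arctan2(R[1,0],R[0,0])),R[2],o["finger_gap"],o["finger_force"])
print("to standoff",R.T@(np.array([530.4,-5.6,m[2]])-m))
cv2.imwrite("pics/w3.png",w);cv2.imwrite("pics/s3.png",s)
A[:,:400]=cv2.resize(w[60:360,180:380],None,fx=2,fy=2,interpolation=cv2.INTER_CUBIC)
A[:400,400:]=cv2.resize(s[145:245,225:325],None,fx=4,fy=4,interpolation=cv2.INTER_CUBIC)
cv2.imwrite("pics/c3.png",A)
E
```

```text
[array([531.06,  -4.8 , 114.88]), array([531.21,  -6.38, 114.79])] head 18.15805919066223 [-0.  0. -1.] 19.438896135657888 44.96989745646715
to standoff [-0.7  -0.22  0.  ]
```

View pics/c3.png

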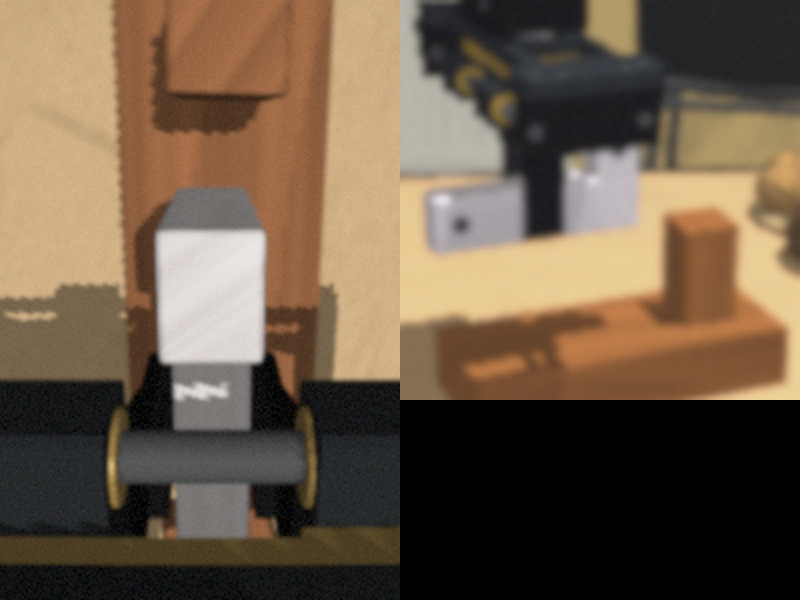

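>>> {"op": "step_arm", "data": {"increments": [1, 0, 0, 2, 0, 0, 0, 1, 0, 0, 2, 0, 0, 0, 1, 0, 0, 1, 0, 0, 0, 1, 0, 0, 0.7, 0, 0, 0, 1, 0, 0, 0, 0, 0, 0]}}

```text
clock: 14.0
tcp_pos: [530.5, -6.8, 56.6]
orientation: [-3.102, -0.494, 0.005]
wrist_force: [-0.5, -0.7, -1.3]
finger_gap: 19.6
finger_force: 45.0
```

>>> {"op": "step_arm", "data": {"increments": [1, 0, 0, 0, 0, 0, 0, 1, 0, 0, 0, 0, 0, 0, 1, 0, 0, 0, 0, 0, 0, 1, 0, 0, 0, 0, 0, 0, 1, 0, 0, 0, 0, 0, 0]}}

```text
clock: 14.42
tcp_pos: [531.8, -5.6, 58.6]
orientation: [3.102, 0.496, 0.002]
wrist_force: [0.6, 0.4, -1.9]
finger_gap: 19.8
finger_force: 45.0
```

```bash
python3 - <<'E'
from h import *
o=ctrl.get_obs();R=Ro.from_rotvec(o["orientation"]).as_matrix();print(o["tcp_pos"],"head",np.degrees(np.arctan2(R[1,0],R[0,0])),R[2],o["wrist_force"])
print("to standoff",R.T@(np.array([530.4,-5.6,o["tcp_pos"][2]])-o["tcp_pos"]))
w=imaging.get_image("wrist")[...,::-1]
A=cv2.resize(w[0:240,160:400],None,fx=2.5,fy=2.5,interpolation=cv2.INTER_CUBIC)
s=imaging.get_image("side")[...,::-1];t=imaging.get_image("top")[...,::-1]
C=np.zeros((600,800,3),np.uint8);C[:,:600]=A;C[:300,600:]=cv2.resize(s[170:270,250:316.6.__int__()],(200,300),interpolation=cv2.INTER_CUBIC)
cv2.imwrite("pics/w4.png",w);cv2.imwrite("pics/c4.png",C);print(ctrl.get_obs()["tcp_pos"])
E
```

```text
[531.79  -5.56  58.62] head 18.184203281909465 [ 0.  0. -1.] [ 0.62  0.38 -1.88]
to standoff [-1.33 -0.39 -0.  ]
[531.52  -5.58  58.27]
```

View pics/c4.png

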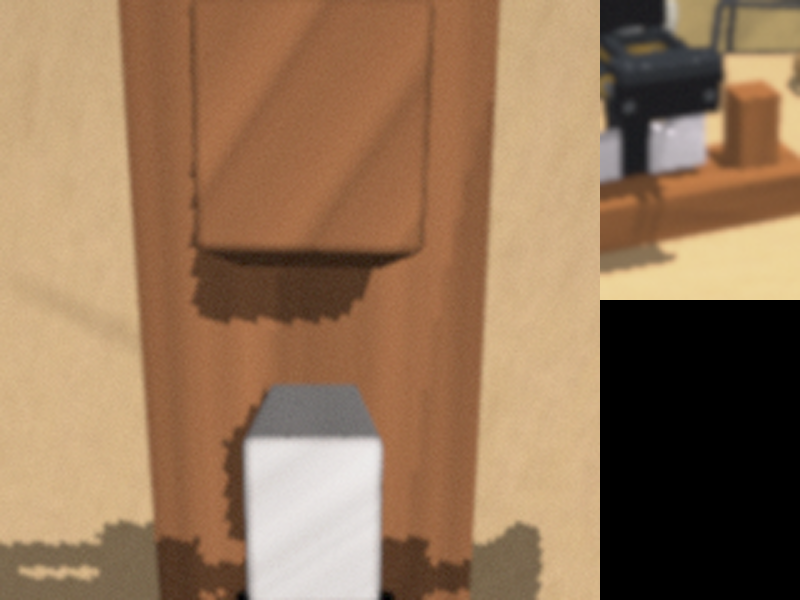

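The picture shows the square (columns 245–382), the post (203–421) and the board all centred on about column 313, with parallel edges. So I only need to lower and advance.

>>> {"op": "step_arm", "data": {"increments": [1, 0, 0, 0.5, 0, 0, -0.003, 1, 0.6, 0, 0, 0, 0, 0, 1, 0.6, 0, 0, 0, 0, 0, 1, 0.5, 0, 0, 0, 0, 0, 1, 0, 0, 0, 0, 0, 0]}}

```text
clock: 14.98
tcp_pos: [549.4, 0.6, 53.2]
orientation: [-3.101, -0.502, -0.003]
wrist_force: [0.2, 0.1, -0.9]
finger_gap: 19.4
finger_force: 45.0
```

>>> {"op": "step_arm", "data": {"increments": [1, 0.2, 0, 0, 0, 0, 0, 1, 0, 0, 0, 0, 0, 0, 1, 0, 0, 0, 0, 0, 0]}}

```text
clock: 15.23
tcp_pos: [549.4, 0.4, 53.0]
orientation: [3.101, 0.501, -0.0]
wrist_force: [-0.5, 0.4, -1.3]
finger_gap: 19.6
finger_force: 45.0
```

>>> {"op": "step_arm", "data": {"increments": [1, 0.2, 0, 0, 0, 0, 0, 1, 0, 0, 0, 0, 0, 0]}}

```text
clock: 15.4
tcp_pos: [551.6, 1.1, 53.1]
orientation: [3.101, 0.501, 0.001]
wrist_force: [-0.2, 0.7, -1.8]
finger_gap: 19.5
finger_force: 45.0
```

>>> {"op": "step_arm", "data": {"increments": [1, 0.15, 0, 0.1, 0, 0, 0, 1, 0, 0, 0, 0, 0, 0, 1, 0, 0, 0, 0, 0, 0]}}

```text
clock: 15.65
tcp_pos: [552.8, 1.5, 52.0]
orientation: [3.101, 0.501, -0.0]
wrist_force: [1.0, -0.0, -1.8]
finger_gap: 19.4
finger_force: 45.0
```

>>> {"op": "step_arm", "data": {"increments": [1, 0, 0, 0.1, 0, 0, 0, 1, 0, 0, 0.1, 0, 0, 0, 1, 0, 0, 0, 0, 0, 0]}}

```text
clock: 15.9
tcp_pos: [552.9, 1.5, 51.0]
orientation: [3.101, 0.501, -0.0]
wrist_force: [-2.7, -0.8, 7.1]
finger_gap: 20.0
finger_force: 45.0
```

>>> {"op": "step_arm", "data": {"increments": [1, 0.1, 0, 0, 0, 0, 0, 1, 0.1, 0, 0, 0, 0, 0, 1, 0, 0, 0, 0, 0, 0]}}

```text
clock: 16.15
tcp_pos: [553.8, 1.7, 51.0]
orientation: [3.1, 0.5, -0.003]
wrist_force: [-6.2, -1.8, 8.2]
finger_gap: 19.6
finger_force: 45.0
```

>>> {"op": "step_arm", "data": {"increments": [1, 0.1, 0, 0, 0, 0, 0, 1, 0, 0, 0, 0, 0, 0]}}

```text
clock: 16.32
tcp_pos: [554.8, 2.0, 51.0]
orientation: [3.1, 0.5, -0.003]
wrist_force: [-4.2, -1.2, 8.9]
finger_gap: 19.5
finger_force: 45.0
```

>>> {"op": "step_arm", "data": {"increments": [1, 0.1, 0, 0, 0, 0, 0, 1, 0.1, 0, 0, 0, 0, 0, 1, 0, 0, 0, 0, 0, 0]}}

```text
clock: 16.57
tcp_pos: [556.1, 2.3, 51.0]
orientation: [3.1, 0.5, -0.005]
wrist_force: [-6.0, -1.8, 11.0]
finger_gap: 19.9
finger_force: 45.0
```

>>> {"op": "step_arm", "data": {"increments": [1, 0.1, 0, 0, 0, 0, 0, 1, 0.05, 0, 0, 0, 0, 0, 1, 0, 0, 0, 0, 0, 0]}}

```text
clock: 16.82
tcp_pos: [556.2, 2.3, 51.0]
orientation: [3.099, 0.499, -0.01]
wrist_force: [-9.2, -2.9, 14.4]
finger_gap: 19.8
finger_force: 45.0
```

```bash
python3 - <<'E'
from h import *
o=ctrl.get_obs();R=Ro.from_rotvec(o["orientation"]).as_matrix();print("tool z tilt along tool x,y (rad)",R[2],o["wrist_force"],o["wrist_torque"])
s=imaging.get_image("side")[...,::-1];w=imaging.get_image("wrist")[...,::-1]
C=np.zeros((600,800,3),np.uint8);C[:360,:800]=cv2.resize(s[165:255,220:340],None,fx=6.667,fy=4,interpolation=cv2.INTER_CUBIC)[:360,:800] if 0 else 0
C[:600,:500]=cv2.resize(s[150:252,235:320],(500,600),interpolation=cv2.INTER_CUBIC)
C[:,500:]=cv2.resize(w[0:240,225:345],(300,600),interpolation=cv2.INTER_CUBIC)
cv2.imwrite("pics/c5.png",C)
E
```

```text
tool z tilt along tool x,y (rad) [-0.01  0.   -1.  ] [-9.2  -2.94 14.4 ] [-0.41  1.82 -0.02]
```

View pics/c5.png

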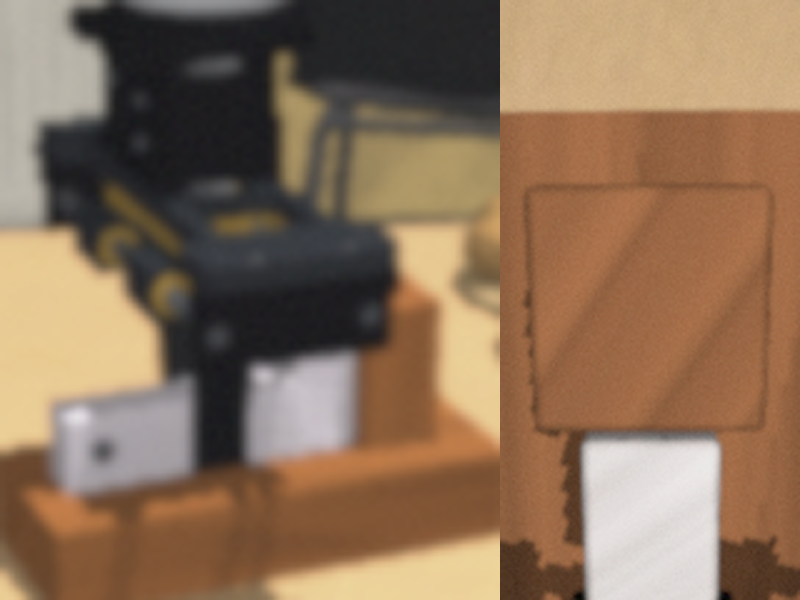

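Square and post are in contact and centred (square columns 585–719, post 536–766). The tool is pitched nose-down by about 0.01 rad, so I'll level it and press.

>>> {"op": "step_arm", "data": {"increments": [1, 0, 0, 0, 0, 0.012, 0, 1, 0, 0, 0, 0, 0, 0, 1, 0, 0, 0, 0, 0, 0]}}

```text
clock: 17.17
tcp_pos: [556.2, 2.3, 51.0]
orientation: [3.101, 0.499, 0.009]
wrist_force: [-8.4, -2.6, 14.7]
finger_gap: 19.6
finger_force: 45.0
```

```bash
cat >st.py <<'E'
from h import *
o=ctrl.get_obs();R=Ro.from_rotvec(o["orientation"]).as_matrix();print(np.round(R[2]*1000,1),R.T@o["wrist_force"],R.T@o["wrist_torque"],o["tcp_pos"],o["finger_force"])
E
python3 st.py
```

```text
[    5.4     1.4 -1000. ] [ -8.68  -0.19 -14.7 ] [ 0.21 -2.1   0.01] [556.24   2.3   50.96] 44.97225816361606
```

>>> {"op": "step_arm", "data": {"increments": [1, 0, 0, 0.05, 0, -0.005, 0, 1, 0, 0, 0.05, 0, 0, 0, 1, 0, 0, 0, 0, 0, 0]}}

```text
clock: 17.42
tcp_pos: [556.3, 2.3, 50.9]
orientation: [3.1, 0.499, 0.0]
wrist_force: [-11.8, -2.5, 22.2]
finger_gap: 19.3
finger_force: 45.0
```

```bash
python3 st.py
```

```text
[   -0.     2. -1000.] [-11.95  -1.27 -22.2 ] [ 0.3  -2.63  0.01] [556.25   2.33  50.94] 44.97444701381028
```

>>> {"op": "step_arm", "data": {"increments": [1, 0.05, 0, 0, 0, 0.001, 0, 1, 0.03, 0, 0, 0, 0, 0.001, 1, 0, 0, 0, 0, 0, 0, 1, 0, 0, 0, 0, 0, 0, 1, 0, 0, 0, 0, 0, 0]}}

```text
clock: 17.83
tcp_pos: [556.3, 2.3, 50.9]
orientation: [3.1, 0.498, -0.0]
wrist_force: [-13.3, -3.2, 23.7]
finger_gap: 20.0
finger_force: 45.0
```

```bash
python3 st.py
```

```text
[   -0.6     2.2 -1000. ] [-13.64  -1.06 -23.69] [ 0.31 -2.92 -0.09] [556.26   2.33  50.93] 44.97475401498377
```

```bash
python3 - <<'E'
from h import *
s=imaging.get_image("side")[...,::-1];t=imaging.get_image("top")[...,::-1];w=imaging.get_image("wrist")[...,::-1]
C=np.zeros((600,800,3),np.uint8)
C[:480,:560]=cv2.resize(s[190:250,238:308],None,fx=8,fy=8,interpolation=cv2.INTER_CUBIC)
C[:300,560:]=cv2.resize(w[60:210,225:345],(240,300));C[300:,560:]=cv2.resize(t[100:360,140:420],(240,223))[:0].reshape(0,240,3) if 0 else cv2.resize(t[110:385,290:435],(240,300))
cv2.imwrite("pics/c6.png",C)
E
```

```text
(no output)
```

View pics/c6.png

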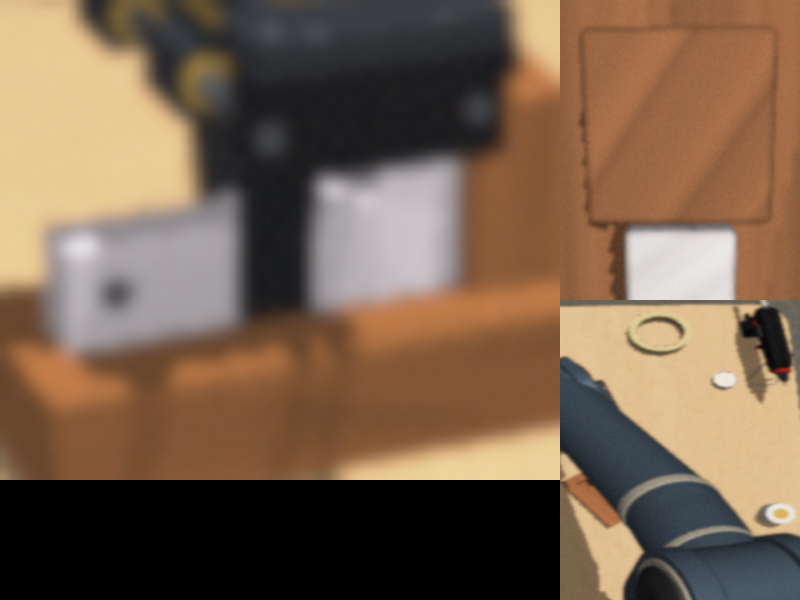

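The last crop shows the foot flat on the board along (65,355)–(465,300) and the upright's back against the post at about (465,220). The tape and tea light have not moved. Handing in.

```bash
python3 -c "
from station import ctrl
print(ctrl.close_job())"
```

```text
the job is handed in; nothing more can be done
None
```

The job is handed in: the post is plugged into the large brown board down to its shoulder, and the square is still gripped, with its foot flat on the board and its back centred on the post, pressed about 24 N down and 14 N towards the post (wrist readings), after about 18 s of the 61 s.

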